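# Sort the cabin's pantry things into their bamboo organisers

### The arm

A 7-joint arm with a two-finger parallel gripper is mounted at the origin on the work surface. World frame = base frame: x ahead of the robot, y to its left, z up, the work surface at z = 0. Lengths are in m, angles in rad, forces in N, time in s.
With the tool pointing down it reaches from about 0.4 to 0.85 m from the base axis. Payload 4.4 kg.
Tool frame: the origin (TCP) lies midway between the tips of the shut fingers; the grasp point (between the pads) lies 19 mm behind it; z points along the fingers, y is the line along which they close (so a half turn about z gives the same grasp; the last joint's range is limited). The gripper opens to 94 mm and grips with 3 to 60 N. Pads are 16 mm wide; open, the fingers measure 119 mm over their backs; the gripper's body (75 mm by 177 mm) begins 78 mm behind the grasp point.
Start: joints at [1.218, 0.628, 0.038, 1.517, -0.027, 0.996, -0.02], TCP at [0.184, -0.623, 0.205] pointing down, gripper open.
Joint ranges: [-3.06, 3.06], [-0.37, 2.12], [-1.25, 1.32], [0.18, 2.47], [-1.1, 4.24], [0.23, 1.98], [-2.94, 2.94]. Speed limits (rad/s): [2.57, 2.57, 3.14, 3.14, 3.14, 3.14, 3.14].

### API

Orientations are given as [roll, pitch, yaw] about the fixed x, y, z axes, in that order (R = Rz(yaw) Ry(pitch) Rx(roll)).
In Python, from bench import bot, vision, order gives the robot as it stands.
- The arm moves only by the tool apply_moves, never from a script. Its argument "deltas" is a list of rows, each a list of 3 entries, a list of its own where there are three numbers: the opening, from 0 (shut) to 1 (fully open), then the shift along the world's x, y, z normalised to -1 to 1, where 1 is 400 mm, then the turn, a rotation vector about the world's x, y, z normalised to -1 to 1, where 1 is 90 degrees. In form: [[hand, [dx, dy, dz], [wx, wy, wz]], ...]. A call has 1 to 8 rows; each row is the pose to reach, as a shift and turn from the pose commanded when the call began; what a row does not reach only later rows make up. A row lasts 1/10 s, in which the tool goes at most 50 mm and 8.59 degrees, less where a joint would pass 70% of its speed; a pose out of reach is approached as far as the arm can. A call with a number of a shift or a turn outside -1 to 1 is refused whole. A call with a gripper value outside its range is refused whole. The fingers move at their own pace and stop on an object; "grip_force" is the grip in N (left out, the last holds). Time passes only in rows, so rows that repeat a pose let the fingers close. It gives the time, the measured TCP pose, the force, the opening and the grip force at its end, in the units of the state.
- bot.state(): the state, without advancing time (a new reading comes with each control period).
- vision.read_camera(name): name is "scene" or "top" or "wrist"; returns a dict with "image" (384x512x3 uint8, red, green, blue), "fx", "fy", "cx", "cy" (pixels), "D" ([k1, k2, p1, p2, k3] as OpenCV has them; the pictures are not rectified), "T" (4x4, takes a point from camera to world coordinates). Camera axes: x right, y up, looking along -z (the intrinsics and any distortion apply to the point x, -y, -z); pixel columns grow to the right and rows downward; lengths in m; the calibration is good to about 2 mm. A picture is of the moment at which its call begins. There is no depth.
- order.close_job(): hands the job in; it is judged then, once.
The state is a dict: "time_s": time; "joint_positions": joint angles; "qvel": joint speeds; "joint_torque": joint torques, N m; "position": TCP position; "eef_rot": TCP orientation; "ft_force": force on the tool from outside, world axes, zero at the start; "wrist_torque": the same for the moment, N m; "width": finger opening in m; "grasp_force": force on a finger pad.
Only numpy, scipy, OpenCV 4.12 (cv2) and the standard library are available. Lean on these libraries where they do the work, as an engineer would, in place of code of your own. Each camera call takes 0.05 s, during which the arm holds its last target. There are 200 camera calls.

### The job

Sort the things left on the cork mat into the bamboo organisers where they belong: stand the two glass spice jars upright in the deep two-bay caddy and the two low tea tins flat in the low two-bay tray, one to each bay, and lay the steel coffee scoop, bowl up, lengthwise in the long undivided tray. Set each thing down on the organiser's floor rather than dropping it, and leave the two brown mugs where they are.

Things in the scene. Friction and masses are not known exactly. Their poses are not given: they have to be found in the camera images.
- jar_a_mid (a point): round clear-glass spice jar with brown whole spice inside and a knurled steel screw cap, 44 mm diameter (cap 41 mm, the top 17 mm), 80 mm tall, about 0.16 kg. The point is its centre, 40 mm above its underside; z runs up its axis. It starts standing on the cork mat. The two jars are alike
- jar_b_mid (a point): round clear-glass spice jar with brown whole spice inside and a knurled steel screw cap, 44 mm diameter (cap 41 mm, the top 17 mm), 80 mm tall, about 0.16 kg. The point is its centre, 40 mm above its underside; z runs up its axis. It starts standing on the cork mat. The two jars are alike
- tin_a_mid (a point): low round steel tea tin with a closed lid and a plain paper band round its foot, 56 mm diameter, 40 mm tall, about 0.09 kg. The point is its centre, 20 mm above its underside; z runs up its axis. It starts standing flat on the cork mat. The two tins are alike
- tin_b_mid (a point): low round steel tea tin with a closed lid and a plain paper band round its foot, 56 mm diameter, 40 mm tall, about 0.09 kg. The point is its centre, 20 mm above its underside; z runs up its axis. It starts standing flat on the cork mat. The two tins are alike
- scoop_mid (a point): steel coffee scoop, 137 mm long: flat-bottomed round bowl 44 mm wide, 25 mm deep; straight level handle 11 mm wide, 4 mm thick, top flush with the rim. Starts on the mat, mouth up, handle level; 0.06 kg, mostly bowl. Point: on the handle, half-way along the whole scoop, 23 mm above the bowl's foot; y runs to the handle's free end (68 mm on), bowl centre 46 mm off in -y, x across, z up
- jar_caddy: the deep one of three bamboo organisers: an open two-bay caddy, 150 mm long, 78 mm wide, 40 mm tall, floor and walls 6 mm thick. Origin: centre of its underside, on the cork mat (mat top at z = 3 mm); y along its length, x across, z up. Fixed. One wall across the middle divides it into two equal bays, 66 mm square inside, centred at y = +36 mm and y = -36 mm
- tin_tray: a low two-bay bamboo tray, 170 mm long, 88 mm wide, only 17 mm tall, floor and walls 6 mm thick. Origin: centre of its underside, on the cork mat (mat top at z = 3 mm); y along its length, x across, z up. Fixed. One low wall across the middle divides it into two equal bays, 76 mm square inside, centred at y = +41 mm and y = -41 mm
- scoop_tray: a low, long, narrow undivided bamboo tray, 202 mm long, 78 mm wide, 17 mm tall, floor and walls 6 mm thick, one bay 190 mm by 66 mm inside. Origin: centre of its underside, on the cork mat (mat top at z = 3 mm); y along its length, x across, z up. Fixed.
- mug_a: brown ceramic mug, 76 mm across the rim, 88 mm tall, with a handle; a bystander to be left alone. Origin at the centre of its underside
- mug_b: brown ceramic mug, 76 mm across the rim, 88 mm tall, with a handle; a bystander to be left alone. Origin at the centre of its underside

How it is judged:
At the end, for the whole second after the job is handed in: Jars upright on the caddy floor and tins flat on the low tray's floor, one per bay (14 mm of its centre, tilt under 0.12 rad); scoop bowl up on the long tray's floor, in line (0.35 rad), its middle within 22 mm across and 32 mm along of the centre. All released and at rest ((((x of jar_a_mid in the frame of jar_caddy between -0.014 and 0.014 m and y of jar_a_mid in the frame of jar_caddy between 0.022 and 0.05 m and z of jar_a_mid in the frame of jar_caddy between 0.041 and 0.051 m and angle between jar_a_mid's own z axis and vertical below 0.12 rad) and (x of jar_b_mid in the frame of jar_caddy between -0.014 and 0.014 m and y of jar_b_mid in the frame of jar_caddy between -0.05 and -0.022 m and z of jar_b_mid in the frame of jar_caddy between 0.041 and 0.051 m and angle between jar_b_mid's own z axis and vertical below 0.12 rad)) or ((x of jar_a_mid in the frame of jar_caddy between -0.014 and 0.014 m and y of jar_a_mid in the frame of jar_caddy between -0.05 and -0.022 m and z of jar_a_mid in the frame of jar_caddy between 0.041 and 0.051 m and angle between jar_a_mid's own z axis and vertical below 0.12 rad) and (x of jar_b_mid in the frame of jar_caddy between -0.014 and 0.014 m and y of jar_b_mid in the frame of jar_caddy between 0.022 and 0.05 m and z of jar_b_mid in the frame of jar_caddy between 0.041 and 0.051 m and angle between jar_b_mid's own z axis and vertical below 0.12 rad))) and (((x of tin_a_mid in the frame of tin_tray between -0.014 and 0.014 m and y of tin_a_mid in the frame of tin_tray between 0.027 and 0.055 m and z of tin_a_mid in the frame of tin_tray between 0.021 and 0.031 m and angle between tin_a_mid's own z axis and vertical below 0.12 rad) and (x of tin_b_mid in the frame of tin_tray between -0.014 and 0.014 m and y of tin_b_mid in the frame of tin_tray between -0.055 and -0.027 m and z of tin_b_mid in the frame of tin_tray between 0.021 and 0.031 m and angle between tin_b_mid's own z axis and vertical below 0.12 rad)) or ((x of tin_a_mid in the frame of tin_tray between -0.014 and 0.014 m and y of tin_a_mid in the frame of tin_tray between -0.055 and -0.027 m and z of tin_a_mid in the frame of tin_tray between 0.021 and 0.031 m and angle between tin_a_mid's own z axis and vertical below 0.12 rad) and (x of tin_b_mid in the frame of tin_tray between -0.014 and 0.014 m and y of tin_b_mid in the frame of tin_tray between 0.027 and 0.055 m and z of tin_b_mid in the frame of tin_tray between 0.021 and 0.031 m and angle between tin_b_mid's own z axis and vertical below 0.12 rad))) and x of scoop_mid in the frame of scoop_tray between -0.022 and 0.022 m and y of scoop_mid in the frame of scoop_tray between -0.032 and 0.032 m and z of scoop_mid in the frame of scoop_tray between 0.023 and 0.034 m and angle between scoop_mid's own z axis and vertical below 0.12 rad and angle between the y axis of scoop_mid and the y axis of scoop_tray, either way round below 0.35 rad and linear speed of each of jar_a, jar_b, tin_a, tin_b, scoop below 0.02 m/s); the robot touches nothing.
It fails at once if a mug is shoved more than 20 mm or tipped (distance of any of mug_a, mug_b from where it was at the start of the episode above 0.02 m or angle between any of mug_a, mug_b's own z axis and vertical above 0.3 rad).
It fails at once if a jar, tin or the scoop is dropped or thrown: it moves faster than 0.7 m/s while the fingers are not on it (a fall of 25 mm) ((linear speed of jar_a above 0.7 m/s and contact force between the fingers and jar_a below 0.05 N) or (linear speed of jar_b above 0.7 m/s and contact force between the fingers and jar_b below 0.05 N) or (linear speed of tin_a above 0.7 m/s and contact force between the fingers and tin_a below 0.05 N) or (linear speed of tin_b above 0.7 m/s and contact force between the fingers and tin_b below 0.05 N) or (linear speed of scoop above 0.7 m/s and contact force between the fingers and scoop below 0.05 N)).
It also fails if it takes over 120 s, if anything falls off the work surface, if the arm or the gripper's body presses on something with over 40 N, if the wrist force passes 120 N, or if a joint passes its speed limit or range.

## Working session

There is one attempt and no reset: what is moved stays moved. The work goes in short steps, Python scripts to look and compute and a tool call to move; the robot and the scene stay as the last step left them, time stands still between calls to the robot, and variables do not carry over. Pictures are saved under pics/ and viewed, at most 14 in all, crops included, and the job is handed in when it is done.

Besides the shell and the picture viewer there is one more tool, called after ">>>" by a JSON object that holds its "method" and its "body", one argument or row to a line. apply_moves: Moves the arm, as the interface text tells. Scaled input: -1 to 1 covers 400 mm each way for a shift and 90 degrees each way for a turn. Its arguments: {"type":"object","properties":{"deltas":{"type":"array","items":{"type":"array"}},"grip_force":{"type":"number"}},"required":["deltas"]}

```bash
mkdir -p pics; cat > h.py <<'E'
import numpy as np, cv2, json
from bench import bot, vision, order
def shot(name, fn, crop=None, scale=1):
    c=vision.read_camera(name); im=cv2.cvtColor(c["image"],cv2.COLOR_RGB2BGR)
    np.savez("pics/"+fn+".npz",**{k:np.array(v) for k,v in c.items()})
    cv2.imwrite("pics/"+fn+".png",view(im,crop,scale))
def view(im,crop,scale):
    if crop: x0,y0,x1,y1=crop; im=im[y0:y1,x0:x1]
    return cv2.resize(im,None,fx=scale,fy=scale,interpolation=cv2.INTER_CUBIC)
def px(fn,pts,z):
    c=np.load("pics/"+fn+".npz"); K=np.array([[c["fx"],0,c["cx"]],[0,c["fy"],c["cy"]],[0,0,1]],float)
    u=cv2.undistortPoints(np.array(pts,float).reshape(-1,1,2),K,c["D"].astype(float)).reshape(-1,2)
    d=np.c_[u[:,0],-u[:,1],-np.ones(len(u))]@c["T"][:3,:3].T; o=c["T"][:3,3]
    s=(np.broadcast_to(z,len(u))-o[2])/d[:,2]
    return o+d*s[:,None]
E
python3 - <<'E'
from h import *
shot("top","t0",scale=1.5); shot("scene","s0",scale=1.5)
print(bot.state())
for f in("t0","s0"): c=np.load(f"pics/{f}.npz"); print(c["T"].round(3),c["fx"],c["D"])
E
```

```text
{'time_s': 0.1, 'joint_positions': array([ 1.2181954 ,  0.62922954,  0.03846004,  1.51822298, -0.02700742,
        0.99631663, -0.01997538]), 'qvel': array([ 0.00055935, -0.00129503, -0.00125488, -0.00343879,  0.0001925 ,
        0.00174093,  0.00073878]), 'joint_torque': array([ 1.83667165e-03, -5.50793338e+01,  1.14664793e+00, -1.87115335e+01,
       -5.22571779e-02,  1.92368939e-02,  2.44713647e-05]), 'position': array([ 0.18373457, -0.62288546,  0.20467638]), 'eef_rot': array([-3.13993453e+00,  1.71789846e-05,  2.86810180e-01]), 'ft_force': array([-0.83051623,  0.2815073 , -0.67548608]), 'wrist_torque': array([-0.0025058 ,  0.02806876, -0.00901815]), 'grasp_force': 0.0, 'width': 0.09376690847679954}
[[-0.003  0.986 -0.169  0.46 ]
 [-1.    -0.005 -0.017  0.007]
 [-0.018  0.169  0.985  0.867]
 [ 0.     0.     0.     1.   ]] 356.27704702442827 [-0.03241692  0.          0.          0.          0.        ]
[[-0.657 -0.419  0.627  1.158]
 [ 0.754 -0.382  0.535  0.519]
 [ 0.016  0.824  0.566  0.595]
 [ 0.     0.     0.     1.   ]] 414.29506837936214 [-0.05071034  0.          0.          0.          0.        ]
```

View pics/t0.png

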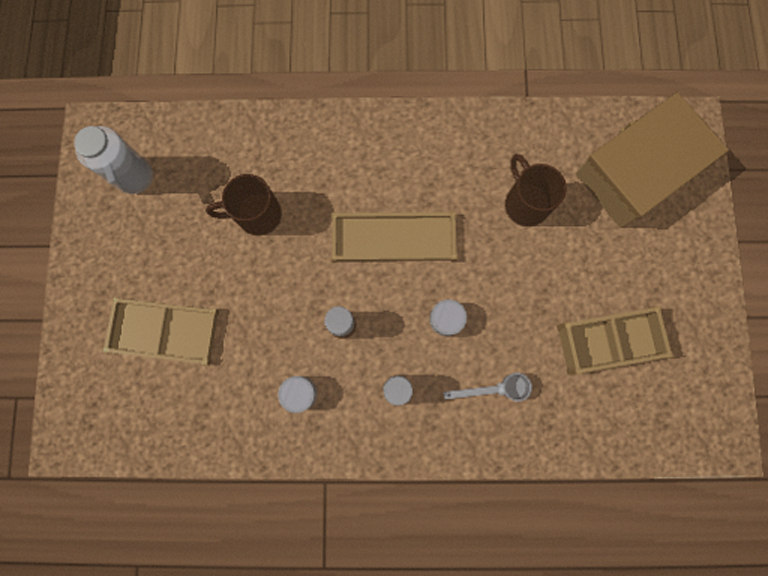

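View pics/s0.png

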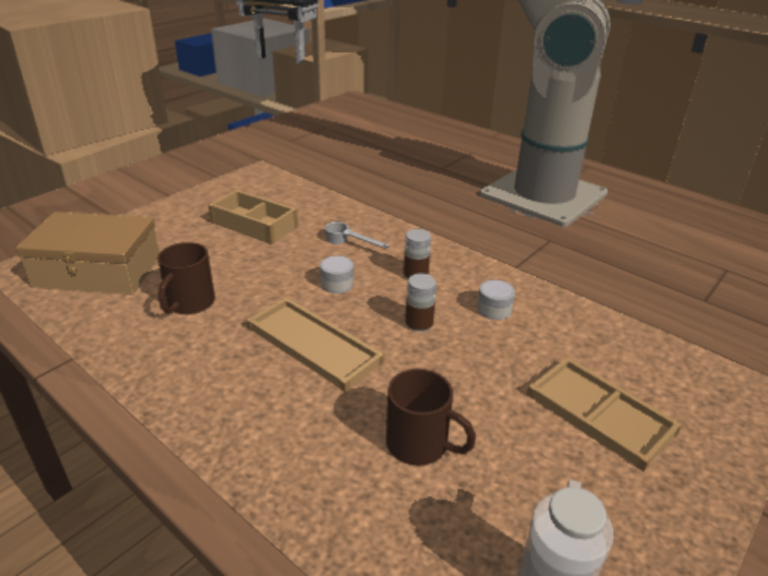

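The top view shows jars at (340,322) and (398,391), tins at (448,318) and (296,395), and the scoop from (446,396) to its bowl at (517,387). The caddy is on the right, the tin tray on the left and the scoop tray at top centre. I'll enlarge it.

```bash
python3 - <<'E'
from h import *
im=cv2.imread("pics/t0.png"); im=cv2.cvtColor(np.load("pics/t0.npz")["image"],cv2.COLOR_RGB2BGR)
cv2.imwrite("pics/c1.png",view(im,(60,130,320,280),3)); cv2.imwrite("pics/c2.png",view(im,(210,130,470,280),3))
E
```

```text
(no output)
```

View pics/c1.png

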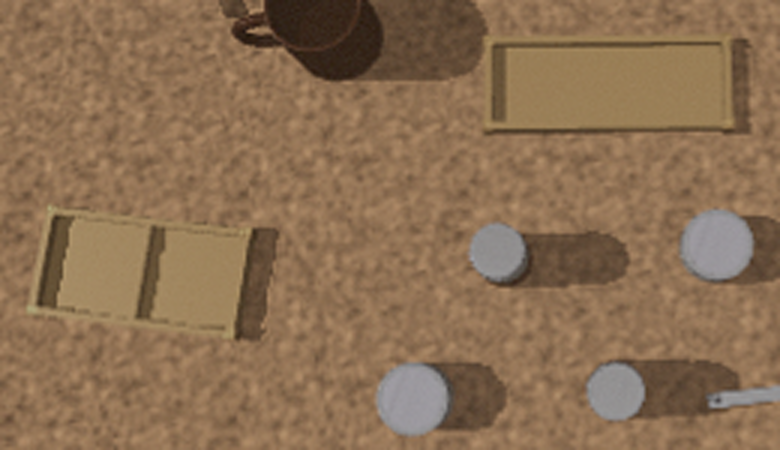

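View pics/c2.png

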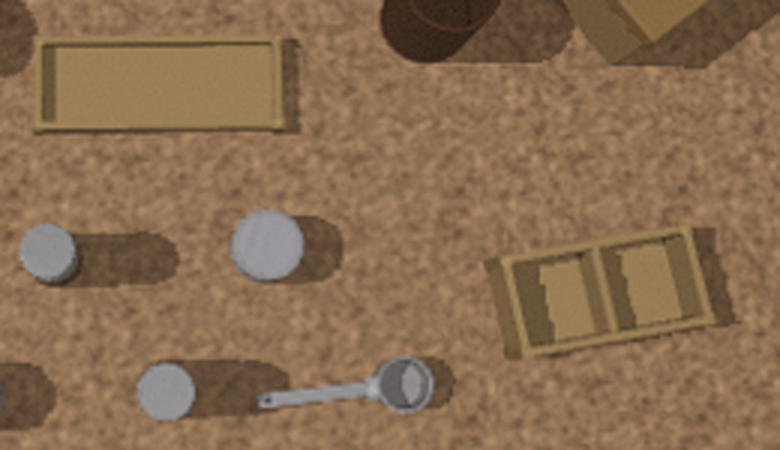

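```bash
python3 - <<'E'
from h import *
f=lambda p,off,z: px("t0",np.array(p)/3+off,z)
o1=np.array([60,130]);o2=np.array([210,130])
for n,p,o,z in [("tintray",[(50,207),(253,229),(236,337),(29,310)],o1,.02),("scooptray",[(487,38),(733,38),(734,131),(487,131)],o1,.02),("caddy",[(503,262),(690,228),(716,321),(527,355)],o2,.043)]:
    q=f(p,o,z)[:,:2]; e=(q[0]+q[3]-q[1]-q[2])/2; w=(q[0]+q[1]-q[2]-q[3])/2
    print(n,q.mean(0).round(4),"len",np.linalg.norm(e).round(3),np.linalg.norm(w).round(3),"yaw of y axis",(np.arctan2(e[1],e[0])-np.pi/2).round(3))
print(f([(497,252),(615,391)],o1,.083).round(4)); print(f([(413,399),(718,245)],o1,.043).round(4))
s=f([(405,384),(260,402)],o2,.028);print(s.round(4)); d=s[1]-s[0];print(np.linalg.norm(d),np.arctan2(d[1],d[0])-np.pi/2)
E
```

```text
tintray [0.5324 0.3691] len 0.17 0.085 yaw of y axis -0.118
scooptray [ 0.6833 -0.0082] len 0.201 0.078 yaw of y axis -0.007
caddy [ 0.5115 -0.3515] len 0.149 0.073 yaw of y axis 0.168
[[ 0.5398  0.0773  0.083 ]
 [ 0.439  -0.0087  0.083 ]]
[[ 0.4321  0.1438  0.043 ]
 [ 0.5485 -0.0901  0.043 ]]
[[ 0.442  -0.1947  0.028 ]
 [ 0.4289 -0.0828  0.028 ]]
0.11272397577860266 0.11657756984516165
```

>>> {"method": "apply_moves", "body": {
  "deltas": [
    [0.5,[0.425,0.785,-0.05],[0,0,0.64]],
    [0.5,[0.425,0.785,-0.05],[0,0,0.64]],
    [0.5,[0.425,0.785,-0.05],[0,0,0.64]],
    [0.5,[0.425,0.785,-0.05],[0,0,0.64]],
    [0.5,[0.425,0.785,-0.05],[0,0,0.64]],
    [0.5,[0.425,0.785,-0.05],[0,0,0.64]],
    [0.5,[0.425,0.785,-0.05],[0,0,0.64]],
    [0.5,[0.425,0.785,-0.05],[0,0,0.64]]
  ]
}}

```text
time_s: 0.9
position: [0.3565, -0.3035, 0.1853]
eef_rot: [-3.141, -0.003, 1.303]
ft_force: [1.1, 0.1, 0.1]
width: 0.0467
grasp_force: 0.0
```

>>> {"method": "apply_moves", "body": {
  "deltas": [
    [0.5,[0.208,0.385,-0.212],[0,0,0.252]],
    [0.5,[0.208,0.385,-0.212],[0,0,0.252]],
    [0.5,[0.208,0.385,-0.212],[0,0,0.252]],
    [0.5,[0.208,0.385,-0.212],[0,0,0.252]],
    [0.5,[0.208,0.385,-0.212],[0,0,0.252]],
    [0.5,[0.208,0.385,-0.212],[0,0,0.252]]
  ]
}}

```text
time_s: 1.5
position: [0.4368, -0.1552, 0.1001]
eef_rot: [-3.14, -0.0, 1.689]
ft_force: [-0.2, -0.3, -0.8]
width: 0.0474
grasp_force: 0.0
```

```bash
python3 - <<'E'
from h import *
shot("wrist","w1",scale=1.5); print(bot.state()["position"],bot.state()["eef_rot"]);c=np.load("pics/w1.npz");print(c["T"].round(3))
E
```

```text
[ 0.43656189 -0.1566191   0.10054435] [-3.14037887e+00  6.52702552e-04  1.68660825e+00]
[[ 0.993 -0.115 -0.028  0.429]
 [ 0.119  0.962  0.247 -0.085]
 [-0.001 -0.248  0.969  0.28 ]
 [ 0.     0.     0.     1.   ]]
```

View pics/w1.png

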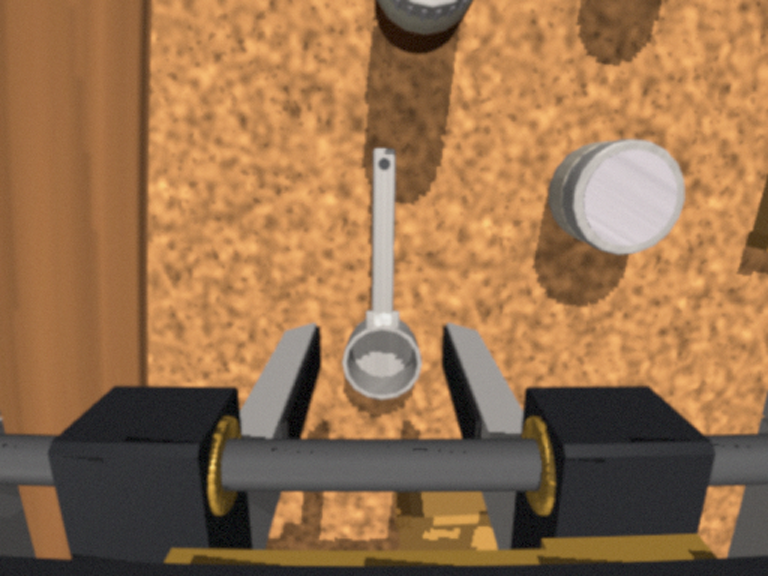

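The wrist view shows the handle aligned and centred between the fingers. Its free end is at (384,152), the junction at (382,312) and the bowl centre at (382,360).

```bash
python3 - <<'E'
from h import *
print(px("w1",np.array([(384,152),(382,312),(382,360)])/1.5,.028).round(4)); print(px("w1",np.array([(382,330),(628,197)])/1.5,[.1,.043]).round(4))
E
```

```text
[[ 0.4306 -0.0831  0.028 ]
 [ 0.4395 -0.1657  0.028 ]
 [ 0.4428 -0.1932  0.028 ]]
[[ 0.4375 -0.1497  0.1   ]
 [ 0.5496 -0.0893  0.043 ]]
```

>>> {"method": "apply_moves", "body": {
  "deltas": [
    [0.5,[0.003,0,-0.1],[0,0,0]],
    [0.5,[0.003,0,-0.18],[0,0,0]],
    [0.5,[0.003,0,-0.2275],[0,0,0]],
    [0.5,[0.003,0,-0.2275],[0,0,0]],
    [0,[0.003,0,-0.2275],[0,0,0]],
    [0,[0.003,0,-0.2275],[0,0,0]],
    [0,[0.003,0,-0.2275],[0,0,0]],
    [0,[0.003,0,-0.2275],[0,0,0]]
  ],
  "grip_force": 40
}}

```text
time_s: 2.35
position: [0.4389, -0.1559, 0.0106]
eef_rot: [3.14, 0.001, 1.687]
ft_force: [0.3, -0.4, 1.1]
width: 0.0183
grasp_force: 0.0
```

>>> {"method": "apply_moves", "body": {
  "deltas": [
    [0,[0,0,0],[0,0,0]],
    [0,[0,0,0],[0,0,0]],
    [0,[0,0,0],[0,0,0]],
    [0,[0,0,0.04],[0,0,0]],
    [0,[0,0,0.1],[0,0,0]],
    [0,[0,0,0.15],[0,0,0]],
    [0,[0,0,0.15],[0,0,0]]
  ]
}}

```text
time_s: 3.05
position: [0.4397, -0.1559, 0.0714]
eef_rot: [3.138, 0.001, 1.688]
ft_force: [0.4, -0.3, -1.3]
width: 0.0095
grasp_force: 39.9
```

>>> {"method": "apply_moves", "body": {
  "deltas": [
    [0,[0.08,0.045,0.03],[0,0,-0.02]],
    [0,[0.19,0.105,0.03],[0,0,-0.04]],
    [0,[0.3,0.17,0.03],[0,0,-0.079]],
    [0,[0.41,0.23,0.03],[0,0,-0.079]],
    [0,[0.51,0.29,0.03],[0,0,-0.079]],
    [0,[0.59,0.33,0.03],[0,0,-0.079]],
    [0,[0.6125,0.3475,0.0],[0,0,-0.079]],
    [0,[0.6125,0.3475,-0.03],[0,0,-0.079]]
  ]
}}

```text
time_s: 3.85
position: [0.6833, -0.0146, 0.0555]
eef_rot: [-3.141, -0.001, 1.566]
ft_force: [-0.7, -0.1, -1.1]
width: 0.0096
grasp_force: 39.9
```

```bash
python3 - <<'E'
from h import *
shot("wrist","w2",scale=1.5); print(bot.state()["position"],bot.state()["eef_rot"])
E
```

```text
[ 0.68001519 -0.01658361  0.05298789] [-3.13474321e+00  8.77706096e-04  1.56481679e+00]
```

View pics/w2.png

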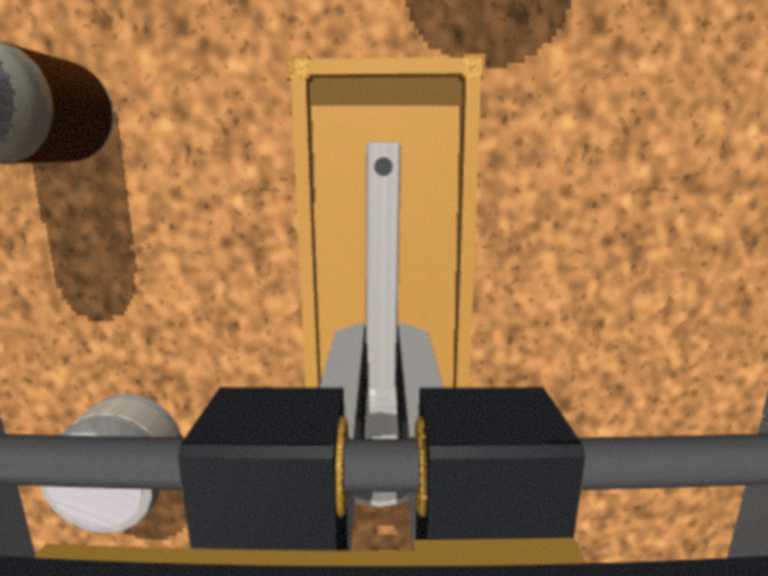

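The scoop hangs centred in the tray's width, with its handle end at (384,143). I'll compare that with the level prediction.

```bash
python3 - <<'E'
from h import *
for z in(.06,.066,.072,.078,.084): print(z,px("w2",np.array([(384,143),(382,500)])/1.5,z).round(4).tolist())
print(px("w2",np.array([(302,66),(474,66)])/1.5,.02).round(4))
E
```

```text
0.06 [[0.6857, 0.0605, 0.06], [0.6845, -0.083, 0.06]]
0.066 [[0.6857, 0.0604, 0.066], [0.6845, -0.0782, 0.066]]
0.072 [[0.6856, 0.0602, 0.072], [0.6845, -0.0734, 0.072]]
0.078 [[0.6856, 0.0601, 0.078], [0.6845, -0.0687, 0.078]]
0.084 [[0.6856, 0.0599, 0.084], [0.6845, -0.0639, 0.084]]
[[0.6525 0.0923 0.02  ]
 [0.7229 0.0921 0.02  ]]
```

>>> {"method": "apply_moves", "body": {
  "deltas": [
    [0,[0,0,-0.04],[0,0,0]],
    [0,[0,0,-0.075],[0,0,0]],
    [0,[0,0,-0.095],[0,0,0]],
    [0,[0,0,-0.104],[0,0,0]],
    [0,[0,0,-0.104],[0,0,0]],
    [0,[0,0,-0.104],[0,0,0]]
  ]
}}

```text
time_s: 4.5
position: [0.6834, -0.017, 0.0164]
eef_rot: [3.141, 0.0, 1.563]
ft_force: [0.1, -1.5, 0.2]
width: 0.01
grasp_force: 39.9
```

>>> {"method": "apply_moves", "body": {
  "deltas": [
    [0.1,[0,0,-0.003],[0,0,0]],
    [0.15,[0,0,-0.003],[0,0,0]],
    [0.3,[0,0,-0.003],[0,0,0]],
    [0.3,[0,0,-0.003],[0,0,0]],
    [0.3,[0,0,0.03],[0,0,0]],
    [0.3,[0,0,0.1],[0,0,0]],
    [0.6,[0,0,0.2],[0,0,0]],
    [1,[0,0,0.27],[0,0,0]]
  ]
}}

```text
time_s: 5.3
position: [0.6844, -0.0163, 0.1274]
eef_rot: [3.139, -0.0, 1.564]
ft_force: [0.1, 0.4, 0.2]
width: 0.041
grasp_force: 0.0
```

```bash
python3 - <<'E'
from h import *
shot("wrist","w3",scale=1.3); print(bot.state()["position"],bot.state()["width"])
E
```

```text
[ 0.68735641 -0.01611463  0.13223552] 0.04496449125660209
```

View pics/w3.png

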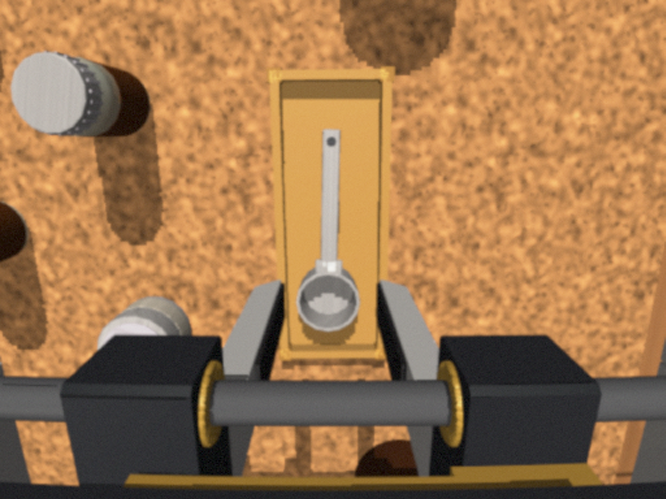

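The wrist view shows the scoop lying level in the tray, bowl up, with the bowl at (329,298) and the handle along the centre line. Tin B is next.

>>> {"method": "apply_moves", "body": {
  "deltas": [
    [1,[-0.12,-0.066,0],[0,0,0]],
    [1,[-0.23,-0.125,0],[0,0,0]],
    [1,[-0.335,-0.184,0],[0,0,0]],
    [1,[-0.335,-0.184,-0.03],[0,0,0]],
    [1,[-0.335,-0.184,-0.13],[0,0,0]],
    [1,[-0.335,-0.184,-0.22],[0,0,0]],
    [1,[-0.335,-0.184,-0.26],[0,0,0]],
    [1,[-0.335,-0.184,-0.26],[0,0,0]]
  ],
  "grip_force": 30
}}

```text
time_s: 6.15
position: [0.5483, -0.0895, 0.0182]
eef_rot: [-3.138, -0.001, 1.564]
ft_force: [0.4, -0.6, 0.3]
width: 0.0941
grasp_force: 0.0
```

>>> {"method": "apply_moves", "body": {
  "deltas": [
    [0,[0,0,0],[0,0,0]],
    [0,[0,0,0],[0,0,0]],
    [0,[0,0,0],[0,0,0]],
    [0,[0,0,0],[0,0,0]],
    [0,[0,0,0],[0,0,0]],
    [0,[0,0,0],[0,0,0]],
    [0,[0,0,0],[0,0,0]]
  ]
}}

```text
time_s: 6.85
position: [0.5497, -0.0902, 0.0206]
eef_rot: [3.141, 0.0, 1.564]
ft_force: [-0.5, -1.3, 5.3]
width: 0.0555
grasp_force: 30.0
```

>>> {"method": "apply_moves", "body": {
  "deltas": [
    [0,[0,0,0.06],[0,0,0]],
    [0,[0,0,0.17],[0,0,0]],
    [0,[0,0,0.277],[0,0,0]],
    [0,[0,0.09,0.277],[0,0,-0.02]],
    [0,[-0.02,0.21,0.277],[0,0,-0.04]],
    [0,[-0.03,0.33,0.277],[0,0,-0.07]],
    [0,[-0.04,0.45,0.277],[0,0,-0.07]],
    [0,[-0.05,0.57,0.277],[0,0,-0.07]]
  ]
}}

```text
time_s: 7.65
position: [0.5286, 0.1396, 0.1307]
eef_rot: [-3.141, 0.0, 1.454]
ft_force: [0.8, 0.4, -1.5]
width: 0.0558
grasp_force: 30.0
```

>>> {"method": "apply_moves", "body": {
  "deltas": [
    [0,[-0.004,0.12,0],[0,0,0]],
    [0,[-0.004,0.24,0],[0,0,0]],
    [0,[-0.004,0.36,0],[0,0,0]],
    [0,[-0.004,0.45,0],[0,0,0]],
    [0,[-0.004,0.475,-0.05],[0,0,0]],
    [0,[-0.004,0.475,-0.12],[0,0,0]],
    [0,[-0.004,0.475,-0.17],[0,0,0]],
    [0,[-0.004,0.475,-0.17],[0,0,0]]
  ]
}}

```text
time_s: 8.45
position: [0.5252, 0.3263, 0.0596]
eef_rot: [-3.136, 0.005, 1.454]
ft_force: [-0.6, -0.6, -1.4]
width: 0.0554
grasp_force: 30.0
```

```bash
python3 - <<'E'
from h import *
shot("wrist","w4",scale=1.3); print(bot.state()["position"],bot.state()["eef_rot"],bot.state()["grasp_force"])
E
```

```text
[0.52640398 0.32710951 0.06137118] [-3.13872947e+00  2.46729680e-03  1.45411781e+00] 29.999705851078033
```

View pics/w4.png

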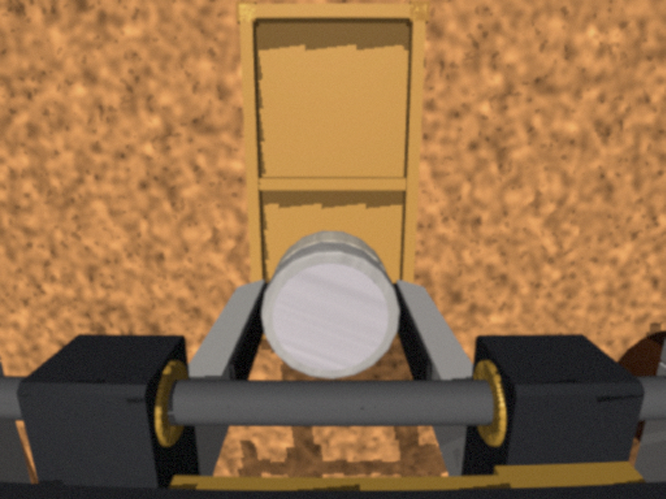

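The tin is level and centred across over the near bay. The far corners are at (247,12) and (418,12), and the divider is at (334,184).

```bash
python3 - <<'E'
from h import *
q=px("w4",np.array([(247,12),(418,12),(334,184),(331,318)])/1.3,[.02,.02,.02,.085]);print(q.round(4))
d=q[:2].mean(0)-q[2];print((np.arctan2(d[1],d[0])-np.pi/2).round(3),np.linalg.norm(d))
u=np.array([.118,.993]);print("bays",q[2,:2]+.041*u,q[2,:2]-.041*u)
E
```

```text
[[0.5019 0.4575 0.02  ]
 [0.5819 0.4481 0.02  ]
 [0.5334 0.3719 0.02  ]
 [0.5269 0.3279 0.085 ]]
-0.105 0.08129689647571198
bays [0.53820107 0.41265493] [0.52852507 0.33122893]
```

>>> {"method": "apply_moves", "body": {
  "deltas": [
    [0,[0.004,0.005,-0.04],[0,0,0]],
    [0,[0.004,0.005,-0.07],[0,0,0]],
    [0,[0.004,0.005,-0.087],[0,0,0]],
    [0,[0.004,0.005,-0.093],[0,0,0]],
    [0,[0.004,0.005,-0.093],[0,0,0]],
    [0,[0.004,0.005,-0.093],[0,0,0]]
  ]
}}

```text
time_s: 9.1
position: [0.5289, 0.3296, 0.0261]
eef_rot: [-3.141, 0.001, 1.454]
ft_force: [-3.2, -1.1, 5.9]
width: 0.0555
grasp_force: 30.0
```

>>> {"method": "apply_moves", "body": {
  "deltas": [
    [0.65,[0,0,0],[0,0,0]],
    [0.7,[0,0,0],[0,0,0]],
    [0.8,[0,0,0],[0,0,0]],
    [0.8,[0,0,0],[0,0,0]],
    [0.8,[0,0,0.05],[0,0,0]],
    [0.8,[0,0,0.15],[0,0,0]],
    [1,[0,0,0.26],[0,0,0]]
  ]
}}

```text
time_s: 9.8
position: [0.5284, 0.3294, 0.1296]
eef_rot: [-3.139, 0.002, 1.454]
ft_force: [0.9, 0.4, -0.5]
width: 0.0803
grasp_force: 0.0
```

>>> {"method": "apply_moves", "body": {
  "deltas": [
    [1,[-0.05,-0.1,0],[0,0,0]],
    [1,[-0.105,-0.2,0],[0,0,0]],
    [1,[-0.16,-0.3,0],[0,0,0]],
    [1,[-0.21,-0.4,0],[0,0,0]],
    [1,[-0.2425,-0.466,0],[0,0,0]],
    [1,[-0.2425,-0.466,-0.1],[0,0,0]],
    [1,[-0.2425,-0.466,-0.2],[0,0,0]],
    [1,[-0.2425,-0.466,-0.2745],[0,0,0]]
  ]
}}

```text
time_s: 10.6
position: [0.4324, 0.1432, 0.0186]
eef_rot: [3.141, -0.0, 1.453]
ft_force: [0.2, -0.8, 0.2]
width: 0.094
grasp_force: 0.0
```

>>> {"method": "apply_moves", "body": {
  "deltas": [
    [1,[0,0,0],[0,0,0]],
    [0,[0,0,0],[0,0,0]],
    [0,[0,0,0],[0,0,0]],
    [0,[0,0,0],[0,0,0]],
    [0,[0,0,0],[0,0,0]],
    [0,[0,0,0],[0,0,0]],
    [0,[0,0,0],[0,0,0]],
    [0,[0,0,0],[0,0,0]]
  ]
}}

```text
time_s: 11.4
position: [0.4327, 0.1436, 0.0206]
eef_rot: [3.141, -0.0, 1.454]
ft_force: [-0.3, -0.4, 6.9]
width: 0.0554
grasp_force: 30.0
```

>>> {"method": "apply_moves", "body": {
  "deltas": [
    [0,[0,0,0.06],[0,0,0]],
    [0,[0,0,0.17],[0,0,0]],
    [0,[0,0,0.277],[0,0,0]],
    [0,[0.03,0.08,0.277],[0,0,0]],
    [0,[0.07,0.18,0.277],[0,0,0]],
    [0,[0.115,0.29,0.277],[0,0,0]],
    [0,[0.155,0.395,0.277],[0,0,0]],
    [0,[0.195,0.495,0.277],[0,0,0]]
  ]
}}

```text
time_s: 12.2
position: [0.5105, 0.3433, 0.1307]
eef_rot: [-3.141, 0.0, 1.454]
ft_force: [0.2, 0.1, -0.9]
width: 0.0553
grasp_force: 30.0
```

>>> {"method": "apply_moves", "body": {
  "deltas": [
    [0,[0.035,0.09,0],[0,0,0]],
    [0,[0.06,0.15,0],[0,0,0]],
    [0,[0.069,0.174,-0.03],[0,0,0]],
    [0,[0.069,0.174,-0.13],[0,0,0]],
    [0,[0.069,0.174,-0.21],[0,0,0]],
    [0,[0.069,0.174,-0.25],[0,0,0]],
    [0,[0.069,0.174,-0.262],[0,0,0]],
    [0,[0.069,0.174,-0.262],[0,0,0]]
  ]
}}

```text
time_s: 13.0
position: [0.5373, 0.4096, 0.0257]
eef_rot: [-3.14, 0.002, 1.453]
ft_force: [0.1, -0.3, -0.4]
width: 0.0555
grasp_force: 30.0
```

>>> {"method": "apply_moves", "body": {
  "deltas": [
    [0,[0,0,0],[0,0,0]],
    [0.65,[0,0,0],[0,0,0]],
    [0.7,[0,0,0],[0,0,0]],
    [0.8,[0,0,0],[0,0,0]],
    [0.8,[0,0,0],[0,0,0]],
    [0.8,[0,0,0.05],[0,0,0]],
    [0.8,[0,0,0.15],[0,0,0]],
    [1,[0,0,0.26],[0,0,0]]
  ]
}}

```text
time_s: 13.8
position: [0.537, 0.4104, 0.1297]
eef_rot: [-3.139, 0.002, 1.454]
ft_force: [0.8, -0.0, 0.3]
width: 0.0805
grasp_force: 0.0
```

```bash
python3 - <<'E'
from h import *
shot("top","t1",(60,130,320,280),3); print(bot.state()["position"])
E
```

```text
[0.54117711 0.41424336 0.13888785]
```

View pics/t1.png

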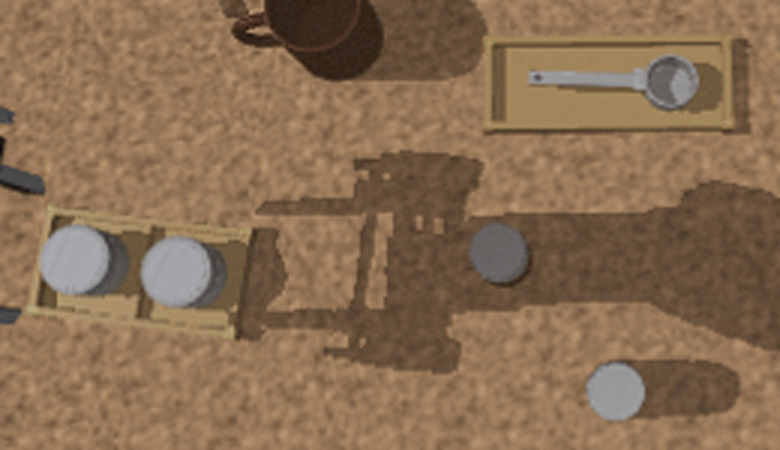

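Both tins are in their bays and the scoop is in place. Jar A is next.

>>> {"method": "apply_moves", "body": {
  "deltas": [
    [1,[0,-0.12,0],[0,0,0.03]],
    [1,[0,-0.24,0],[0,0,0.06]],
    [1,[0,-0.36,0],[0,0,0.1]],
    [1,[0,-0.48,0],[0,0,0.13]],
    [1,[0,-0.6,0],[0,0,0.16]],
    [1,[0.005,-0.72,0],[0,0,0.181]],
    [1,[0.005,-0.82,0],[0,0,0.181]],
    [1,[0.005,-0.8365,0],[0,0,0.181]]
  ],
  "grip_force": 40
}}

```text
time_s: 14.65
position: [0.5398, 0.0694, 0.1296]
eef_rot: [-3.14, 0.004, 1.73]
ft_force: [0.7, -0.1, -1.0]
width: 0.0938
grasp_force: 0.0
```

>>> {"method": "apply_moves", "body": {
  "deltas": [
    [1,[0,0,-0.1],[0,0,0]],
    [1,[0,0,-0.19],[0,0,0]],
    [1,[0,0,-0.2185],[0,0,0]],
    [1,[0,0,-0.2185],[0,0,0]],
    [0,[0,0,-0.2185],[0,0,0]],
    [0,[0,0,-0.2185],[0,0,0]],
    [0,[0,0,-0.2185],[0,0,0]],
    [0,[0,0,-0.2185],[0,0,0]]
  ]
}}

```text
time_s: 15.45
position: [0.5406, 0.0767, 0.0435]
eef_rot: [3.14, 0.0, 1.738]
ft_force: [0.5, 1.1, 0.3]
width: 0.0657
grasp_force: 0.0
```

>>> {"method": "apply_moves", "body": {
  "deltas": [
    [0,[0,0,0],[0,0,0]],
    [0,[0,0,0],[0,0,0]],
    [0,[0,0,0],[0,0,0]],
    [0,[0,0,0],[0,0,0]]
  ]
}}

```text
time_s: 15.85
position: [0.5406, 0.0767, 0.0427]
eef_rot: [3.14, -0.0, 1.738]
ft_force: [0.8, -0.4, 2.1]
width: 0.043
grasp_force: 40.0
```

>>> {"method": "apply_moves", "body": {
  "deltas": [
    [0,[0,0,0.06],[0,0,0]],
    [0,[0,0,0.15],[0,0,0]],
    [0,[0,-0.06,0.22],[0,0,0]],
    [0,[-0.01,-0.17,0.22],[0,0,0]],
    [0,[-0.02,-0.29,0.22],[0,0,0]],
    [0,[-0.03,-0.41,0.22],[0,0,0]],
    [0,[-0.04,-0.53,0.22],[0,0,0]],
    [0,[-0.05,-0.65,0.22],[0,0,0]]
  ]
}}

```text
time_s: 16.65
position: [0.5188, -0.1852, 0.1301]
eef_rot: [-3.14, -0.001, 1.738]
ft_force: [1.5, -0.2, -1.8]
width: 0.0431
grasp_force: 40.0
```

>>> {"method": "apply_moves", "body": {
  "deltas": [
    [0,[0,-0.12,0],[0,0,0]],
    [0,[-0.005,-0.24,0],[0,0,0]],
    [0,[-0.005,-0.35,0],[0,0,0]],
    [0,[-0.005,-0.43,0],[0,0,0]],
    [0,[-0.005,-0.47,0],[0,0,0]],
    [0,[-0.005,-0.51,-0.03],[0,0,0]],
    [0,[-0.005,-0.51,-0.06],[0,0,0]],
    [0,[-0.005,-0.51,-0.06],[0,0,0]]
  ]
}}

```text
time_s: 17.45
position: [0.5165, -0.3844, 0.1036]
eef_rot: [-3.138, -0.005, 1.74]
ft_force: [-0.3, 0.7, -1.8]
width: 0.0429
grasp_force: 40.0
```

```bash
python3 - <<'E'
from h import *
shot("wrist","w5",scale=1.5); print(bot.state()["position"],bot.state()["eef_rot"],bot.state()["grasp_force"])
E
```

```text
[ 0.51741245 -0.38424594  0.10471872] [-3.13941545 -0.00405575  1.74092165] 39.98455212917179
```

View pics/w5.png

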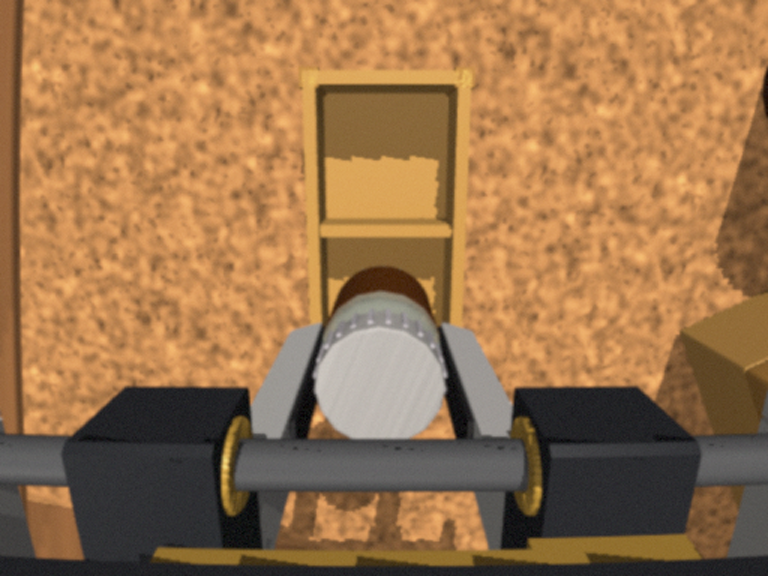

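The jar is upright over the far bay. The near rim corners are at (303,72) and (470,72), the divider at (385,228) and the jar cap at (380,375).

```bash
python3 - <<'E'
from h import *
q=px("w5",np.array([(303,72),(470,72),(385,228),(380,375)])/1.5,[.043,.043,.043,.146]);print(q.round(4))
d=q[:2].mean(0)-q[2];y=np.arctan2(d[1],d[0])-np.pi/2;print(y.round(3),np.linalg.norm(d))
u=np.array([-np.sin(.168),np.cos(.168)]);print("bays",q[2,:2]+.036*u,q[2,:2]-.036*u)
print("box",px("t0",np.array([(2.0*320+0,220)])/1.5,[.1]),px("t0",np.array([(640,222)])/1.5,[.003]))
E
```

```text
[[ 0.4636 -0.2833  0.043 ]
 [ 0.5391 -0.2704  0.043 ]
 [ 0.513  -0.3481  0.043 ]
 [ 0.5161 -0.3781  0.146 ]]
0.162 0.07216389659504081
bays [ 0.50698865 -0.31259426] [ 0.51902783 -0.38358059]
box [[ 0.68628669 -0.37123357  0.1       ]] [[ 0.71137763 -0.41877708  0.003     ]]
```

>>> {"method": "apply_moves", "body": {
  "deltas": [
    [0,[0.003,-0.007,-0.04],[0,0,0]],
    [0,[0.003,-0.007,-0.08],[0,0,0]],
    [0,[0.003,-0.007,-0.115],[0,0,0]],
    [0,[0.003,-0.007,-0.135],[0,0,0]],
    [0,[0.003,-0.007,-0.144],[0,0,0]],
    [0,[0.003,-0.007,-0.146],[0,0,0]],
    [0,[0.003,-0.007,-0.146],[0,0,0]]
  ]
}}

```text
time_s: 18.2
position: [0.5182, -0.3896, 0.0487]
eef_rot: [-3.14, -0.001, 1.738]
ft_force: [-3.5, 2.4, 4.9]
width: 0.0433
grasp_force: 40.0
```

>>> {"method": "apply_moves", "body": {
  "deltas": [
    [0.5,[0,0,0],[0,0,0]],
    [0.55,[0,0,0],[0,0,0]],
    [0.65,[0,0,0],[0,0,0]],
    [0.7,[0,0,0],[0,0,0]],
    [0.7,[0,0,0.05],[0,0,0]],
    [0.8,[0,0,0.13],[0,0,0]],
    [1,[0,0,0.21],[0,0,0]]
  ]
}}

```text
time_s: 18.9
position: [0.5188, -0.39, 0.1324]
eef_rot: [-3.141, -0.001, 1.738]
ft_force: [0.3, -0.6, 0.7]
width: 0.0784
grasp_force: 0.0
```

>>> {"method": "apply_moves", "body": {
  "deltas": [
    [1,[-0.02,0.11,0],[0,0,0]],
    [1,[-0.045,0.23,0],[0,0,0]],
    [1,[-0.07,0.35,0],[0,0,0]],
    [1,[-0.1,0.47,0],[0,0,0]],
    [1,[-0.125,0.59,0],[0,0,0]],
    [1,[-0.15,0.71,0],[0,0,0]],
    [1,[-0.175,0.83,0],[0,0,0]],
    [1,[-0.2,0.95,0],[0,0,0]]
  ]
}}

```text
time_s: 19.7
position: [0.4389, -0.0085, 0.1323]
eef_rot: [3.14, -0.0, 1.738]
ft_force: [1.0, 0.0, -0.2]
width: 0.0941
grasp_force: 0.0
```

>>> {"method": "apply_moves", "body": {
  "deltas": [
    [1,[0,0.002,0],[0,0,0]],
    [1,[0,0.002,-0.1],[0,0,0]],
    [1,[0,0.002,-0.19],[0,0,0]],
    [1,[0,0.002,-0.224],[0,0,0]],
    [1,[0,0.002,-0.224],[0,0,0]],
    [0,[0,0.002,-0.224],[0,0,0]],
    [0,[0,0.002,-0.224],[0,0,0]],
    [0,[0,0.002,-0.224],[0,0,0]]
  ]
}}

```text
time_s: 20.5
position: [0.44, -0.0097, 0.0434]
eef_rot: [3.139, 0.0, 1.738]
ft_force: [0.3, 0.6, 0.0]
width: 0.0734
grasp_force: 0.0
```

>>> {"method": "apply_moves", "body": {
  "deltas": [
    [0,[0,0,0],[0,0,0]],
    [0,[0,0,0],[0,0,0]],
    [0,[0,0,0],[0,0,0]],
    [0,[0,0,0],[0,0,0]],
    [0,[0,0,0],[0,0,0]]
  ]
}}

```text
time_s: 21.0
position: [0.4389, -0.0095, 0.0426]
eef_rot: [-3.141, 0.0, 1.738]
ft_force: [-0.6, -0.7, 2.2]
width: 0.0428
grasp_force: 40.0
```

>>> {"method": "apply_moves", "body": {
  "deltas": [
    [0,[0,0,0.06],[0,0,0]],
    [0,[0,0,0.15],[0,0,0]],
    [0,[0.01,-0.06,0.22],[0,0,0]],
    [0,[0.035,-0.17,0.22],[0,0,0]],
    [0,[0.06,-0.29,0.22],[0,0,0]],
    [0,[0.09,-0.41,0.22],[0,0,0]],
    [0,[0.115,-0.53,0.22],[0,0,0]],
    [0,[0.14,-0.64,0.22],[0,0,0]]
  ]
}}

```text
time_s: 21.8
position: [0.4947, -0.268, 0.1301]
eef_rot: [-3.141, -0.0, 1.737]
ft_force: [0.8, 0.2, -1.7]
width: 0.0427
grasp_force: 40.0
```

>>> {"method": "apply_moves", "body": {
  "deltas": [
    [0,[0.016,-0.07,0],[0,0,0]],
    [0,[0.028,-0.124,0],[0,0,0]],
    [0,[0.028,-0.124,-0.03],[0,0,0]],
    [0,[0.028,-0.124,-0.06],[0,0,0]],
    [0,[0.028,-0.124,-0.06],[0,0,0]]
  ]
}}

```text
time_s: 22.3
position: [0.5044, -0.3122, 0.1039]
eef_rot: [-3.138, -0.004, 1.74]
ft_force: [-0.4, -0.2, -1.2]
width: 0.0429
grasp_force: 40.0
```

```bash
python3 - <<'E'
from h import *
shot("wrist","w6",scale=1.5); print(bot.state()["position"],bot.state()["eef_rot"],bot.state()["grasp_force"])
E
```

```text
[ 0.50516438 -0.3124715   0.10495551] [-3.13887267 -0.00317464  1.74071341] 39.98924355022609
```

View pics/w6.png

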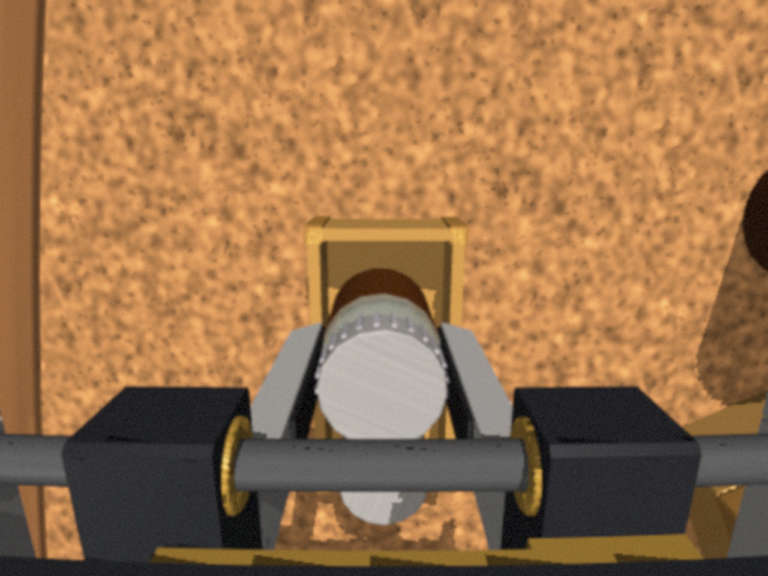

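The jar is upright and centred over the near bay, and the first jar's cap is visible behind it at (383,500). I'll lower it.

>>> {"method": "apply_moves", "body": {
  "deltas": [
    [0,[0.002,0,-0.04],[0,0,0]],
    [0,[0.002,0,-0.08],[0,0,0]],
    [0,[0.002,0,-0.115],[0,0,0]],
    [0,[0.002,0,-0.135],[0,0,0]],
    [0,[0.002,0,-0.144],[0,0,0]],
    [0,[0.002,0,-0.146],[0,0,0]],
    [0,[0.002,0,-0.146],[0,0,0]]
  ]
}}

```text
time_s: 23.05
position: [0.5072, -0.3147, 0.0487]
eef_rot: [3.142, 0.0, 1.739]
ft_force: [-1.2, -0.0, 0.1]
width: 0.0424
grasp_force: 40.0
```

>>> {"method": "apply_moves", "body": {
  "deltas": [
    [0.5,[0,0,0],[0,0,0]],
    [0.55,[0,0,0],[0,0,0]],
    [0.65,[0,0,0],[0,0,0]],
    [0.7,[0,0,0],[0,0,0]],
    [0.7,[0,0,0.05],[0,0,0]],
    [0.8,[0,0,0.13],[0,0,0]],
    [1,[0,0,0.25],[0,0,0]],
    [1,[0,0,0.35],[0,0,0]]
  ]
}}

```text
time_s: 23.85
position: [0.5073, -0.315, 0.19]
eef_rot: [3.141, 0.0, 1.738]
ft_force: [0.7, -0.1, 0.0]
width: 0.0864
grasp_force: 0.0
```

>>> {"method": "apply_moves", "body": {
  "deltas": [
    [1,[-0.1,0.1,0.05],[0,0,0]],
    [1,[-0.1,0.2,0.1],[0,0,0]],
    [1,[-0.15,0.3,0.1],[0,0,0]],
    [1,[-0.15,0.4,0.1],[0,0,0]],
    [1,[-0.15,0.4,0.1],[0,0,0]]
  ]
}}

```text
time_s: 24.35
position: [0.4471, -0.1495, 0.2291]
eef_rot: [3.14, -0.001, 1.746]
ft_force: [0.5, 0.2, 0.3]
width: 0.0938
grasp_force: 0.0
```

```bash
python3 - <<'E'
from h import *
shot("top","t2",scale=1.5); print(bot.state()["position"])
E
```

```text
[ 0.44738488 -0.15272905  0.22880976]
```

View pics/t2.png

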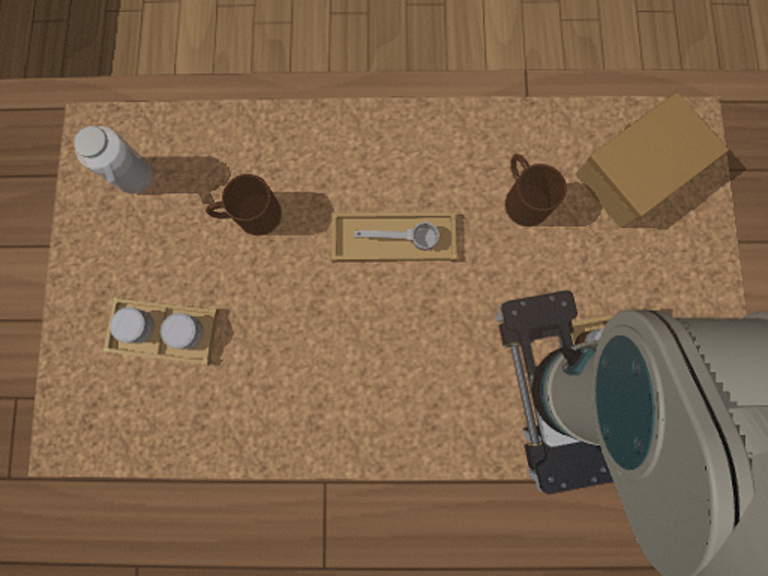

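The tins and scoop are fine and the mugs haven't moved. The arm hides the caddy, so I'll move it aside for a final check.

>>> {"method": "apply_moves", "body": {
  "deltas": [
    [1,[0,0.12,0],[0,0,0]],
    [1,[0,0.24,0],[0,0,0]],
    [1,[0,0.36,0],[0,0,0]],
    [1,[0,0.48,0],[0,0,0]],
    [1,[0,0.6,0],[0,0,0]],
    [1,[0,0.7,0],[0,0,0]],
    [1,[0,0.7,0],[0,0,0]]
  ]
}}

```text
time_s: 25.1
position: [0.4478, 0.1306, 0.2285]
eef_rot: [3.139, -0.004, 1.746]
ft_force: [0.4, -0.4, 0.2]
width: 0.0937
grasp_force: 0.0
```

```bash
python3 - <<'E'
from h import *
shot("top","t3",(350,180,470,270),5)
u=np.array([.118,.993]);v=np.array([.993,-.118])
q=px("t2",np.array([(131,324.5),(181,330)])/1.5,.049)[:,:2]-[.5328,.3705]; print("tins tray frame",(q@np.c_[v,u]).round(4))
E
```

```text
tins tray frame [[ 0.002   0.0343]
 [ 0.0027 -0.0458]]
```

View pics/t3.png

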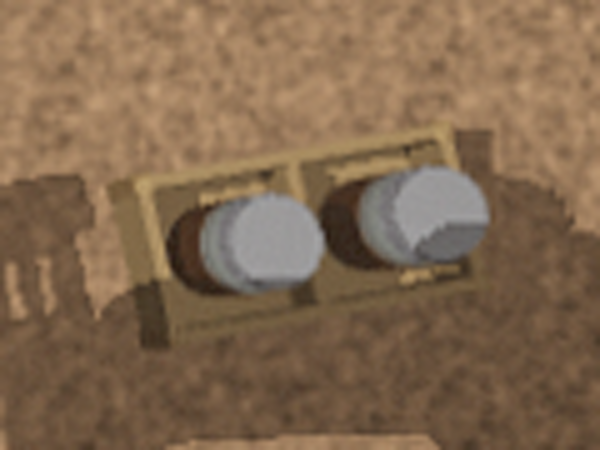

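```bash
python3 - <<'E'
from h import *
a=.168;u=np.array([-np.sin(a),np.cos(a)]);v=np.array([np.cos(a),np.sin(a)])
q=px("t3",np.array([(276,240),(442,214)])/5+[350,180],.089)[:,:2]; print(q.round(4)); print(((q-[.512,-.350])@np.c_[v,u]).round(4))
s=bot.state();print(s["time_s"],abs(s["qvel"]).max())
E
```

```text
[[ 0.5067 -0.3139]
 [ 0.5175 -0.3876]]
[[ 0.0008  0.0364]
 [-0.0009 -0.038 ]]
25.15 0.05810122018295134
```

All pieces are well inside tolerance, so I'm handing in.

```bash
python3 -c "
from bench import order
print(order.close_job())"
```

```text
the job is handed in; nothing more can be done
None
```

The job is handed in at about 25 s with no verdict returned: both jars, both tins and the scoop are in their organisers, the arm is clear and the mugs look unmoved; on my last camera check the jars were within about 2 mm of their bay centres and the tins within about 7 mm (14 mm allowed), with the scoop checked by eye only.

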